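Nuts for breakfast: slide the dispenser's selector home

ROBOT

A 6-joint arm with a two-finger parallel gripper is mounted at the origin on the work surface. World frame = base frame: x ahead of the robot, y to its left, z up, the work surface at z = 0. Lengths are in mm, angles in rad, forces in N, time in s.
With the tool pointing down it reaches from about 250 to 775 mm from the base axis. Payload 4 kg.
Tool frame: the origin (TCP) lies at the very end of the fingers, on their centre line; the grasp point (between the pads) lies 19 mm behind it; z points along the fingers, x is the direction in which the jaws open and shut, and the axes are right-handed (so a half turn about z gives the same grasp; the last joint's range is limited). The gripper opens to 94 mm and grips with 3 to 60 N. Pads are 16 mm wide; open, the fingers measure 119 mm over their backs; the gripper's body (75 mm by 177 mm) begins 78 mm behind the grasp point.
Start: joints at [1.04, 0.087, 1.371, -0, 1.684, -0.103], TCP at [228.19, 500.449, 205.506] pointing down, gripper open.
Joint ranges: [-3.1, 3.1], [-0.76, 2.03], [0.27, 2.55], [-1.08, 4.22], [0.17, 2.65], [-2.57, 2.57]. Speed limits (rad/s): [2.79, 2.79, 3.14, 3.14, 3.14, 3.14].

INTERFACE

Orientations are given as [roll, pitch, yaw] about the fixed x, y, z axes, in that order (R = Rz(yaw) Ry(pitch) Rx(roll)).
In Python, from station import * gives the robot as it stands.
- The arm moves only by the shell command python3 -m pendant 'ROWS' [OPENING] [FORCE]. ROWS is JSON, a list of rows, each a list of 4 numbers: the shift along the tool's x, y, z in cm, then the turn about the tool's z in degrees. A call has 1 to 5 rows; each row is the pose to reach, as a shift and turn from the pose commanded when the call began, along the tool's axes at that moment; what a row does not reach only later rows make up. A row lasts 1/8 s, in which the tool goes at most 62.5 mm and 10.7 degrees, less where a joint would pass 70% of its speed; a pose out of reach is approached as far as the arm can. A call with a gripper value outside its range is refused whole. OPENING is the finger opening in cm, from 0 to 9.4, set as the call begins (- or left out, the last holds). The fingers move at their own pace and stop on an object; FORCE is the grip in N (left out, the last holds). Time passes only in rows, so rows that repeat a pose let the fingers close. It gives the time, the measured TCP pose, the force and the opening at its end, in the units of the state.
- get_state(): the state, without advancing time (a new reading comes with each control period).
- read_camera(name): name is "scene" or "side" or "wrist"; returns a dict with "frame" (480x640x3 uint8, blue, green, red), "depth" (480x640 float32, mm along the optical axis (not along the pixel's ray), 0 where there is no reading), "fx", "fy", "cx", "cy" (pixels), "position" and "orientation" of the camera in the world; the wrist camera has in their place "T_tool_cam" (4x4, takes a point from camera to tool coordinates, whose origin is the TCP and whose axes are the tool frame's). Camera axes: x right, y down, z forward; pixel columns grow to the right and rows downward; lengths in mm; the calibration is good to about 2 mm. A picture is of the moment at which its call begins: read the wrist's pose just before it.
- hand_in(): hands the job in, once; it reports no verdict.
The state is a dict: "time": time; "joint_positions": joint angles; "qvel": joint speeds; "joint_torque": joint torques, N m; "tcp_pos": TCP position; "orientation": TCP orientation; "wrist_force": force on the tool from outside, world axes, zero at the start; "ft_torque": the same for the moment, N m; "finger_gap": opening from 0.0 (shut) to 1.0 (fully open).
Only numpy, scipy, OpenCV 4.12 (cv2) and the standard library are available. Lean on these libraries where they do the work, as an engineer would, in place of code of your own. Each camera call takes 0.05 s, during which the arm holds its last target. There are 200 camera calls.

TASK

Slide the nested cups along the table, upright and without lifting them, until they rest against both front legs under the nut dispenser's mouth. Then push the orange selector along its beam until it bears firmly on the red end stop, feeling for the stop rather than ramming it, so that all six nuts roll into the cup. Leave the cup standing there, the gate open, and the jar, coaster, tray and spreader where they are.

Things in the scene. Friction and masses are not known exactly. Their poses are not given: they have to be found in the camera images.
- dispenser: Fixed white nut dispenser: open-topped chute, 195 mm long, 74 mm wide, on four thin legs. Origin: on the table under its middle. Its -y axis points down the chute to its mouth; x runs across it. The walls are highest at the back (y = +100 mm, 190 mm above the table); a dark beam over the chute (y = -76 mm, top 146 mm high) runs from x = -90 to +165 mm.
- nest (a point): Where the centre of the cup's underside is when the cup rests against both front legs: on the table, 118 mm from the dispenser's origin along its -y. The legs (12 mm thick) stand 48 mm behind it, at x = -38 and +38 mm; the chute's lip, 84 mm above the table, ends 23 mm behind it. Axes as the dispenser.
- gate: Steel gate across the chute with its selector: a black bar (112 mm long, 22 wide, top 158 mm above the table) with an orange grip block on one end. It slides along the dispenser's +x to open, 80 to 90 mm, with about 4 N of drag, and stays where it is left. Its origin has no use; see grip and nose. Axes as the dispenser.
- grip (a point): Middle of the flat face, towards the dispenser's -x, of the orange grip block, 182 mm above the table. The block is 22 mm along x, 44 mm along y, from 158 to 200 mm above the table. Push this face towards +x to open the gate; the space beside it is free down to the dark beam. Axes as the dispenser.
- nose (a point): Middle of the leading (+x) end of the selector's black bar, 112 mm ahead of grip. It comes to bear on the red end stop, a block (14 x 24 x 46 mm) clamped on the dark beam. The stop is set anew each time and not reported: its face is 137 to 151 mm along x from the dispenser's origin. Firmly home means a push of 10 to 15 N against it; over 25 N would bend it. Axes as the dispenser.
- cup: Two nested silicone cups that move as one: wide round cup, green inside and blue outside, 94 mm across at the foot, 110 mm at the rim, 65 mm high, wall 4 mm, about 0.14 kg, too wide to be grasped across. Origin: centre of its underside.
- jar: Bystander: amber glass jar with steel screw cap, 68 mm across, 88 mm high. Origin: centre of its underside.
- coaster: Bystander: round beech coaster, 96 mm across, 10 mm thick. Origin: centre of its underside.
- tray: Bystander: yellow plastic breakfast tray, 300 x 200 mm, rim 22 mm high. Origin: centre of its underside.
- spreader: Bystander: spreader with a steel blade, 160 mm long, 26 wide, lying on the tray. Origin: its middle, underneath.
- nut1: One of six brown nuts: ball of 28 mm, 13 g, kept in the chute by the closed gate at the start. Origin: its centre.
- nut2: One of six brown nuts: ball of 28 mm, 13 g, kept in the chute by the closed gate at the start. Origin: its centre.
- nut3: One of six brown nuts: ball of 28 mm, 13 g, kept in the chute by the closed gate at the start. Origin: its centre.
- nut4: One of six brown nuts: ball of 28 mm, 13 g, kept in the chute by the closed gate at the start. Origin: its centre.
- nut5: One of six brown nuts: ball of 28 mm, 13 g, kept in the chute by the closed gate at the start. Origin: its centre.
- nut6: One of six brown nuts: ball of 28 mm, 13 g, kept in the chute by the closed gate at the start. Origin: its centre.

How it is judged:
By the outcome, as a careful person would: the job done as asked, in the order asked, and still so for the second after the job is handed in, with the robot touching nothing.
It also fails if it takes over 64 s, if anything falls off the work surface, if the arm or the gripper's body presses on something with over 40 N, if the wrist force passes 120 N, or if a joint passes its speed limit or range.

## Working session

There is one attempt and no reset: what is moved stays moved. The work goes in short steps, Python scripts to look and compute and a shell command to move; the robot and the scene stay as the last step left them, time stands still between calls to the robot, and variables do not carry over. Pictures are saved under pics/ and viewed, about 8 in all and at most 12, crops included, and the job is handed in when it is done.

```bash
mkdir -p pics; cat > h.py <<'E'
from station import *
import numpy as np, cv2
from scipy.spatial.transform import Rotation as R
def cam(name):
    s=get_state(); c=read_camera(name)
    if "T_tool_cam" in c:
        T=np.eye(4);T[:3,:3]=R.from_euler('xyz',s["orientation"]).as_matrix();T[:3,3]=s["tcp_pos"]
        T=T@np.array(c["T_tool_cam"])
    else:
        T=np.eye(4);o=np.array(c["orientation"]);T[:3,:3]=o if o.shape==(3,3) else R.from_euler('xyz',o).as_matrix();T[:3,3]=c["position"]
    c["T"]=T; return c
def cloud(c):
    v,u=np.mgrid[:480,:640]; d=c["depth"]
    p=np.stack([(u-c["cx"])/c["fx"]*d,(v-c["cy"])/c["fy"]*d,d],-1)
    return p@c["T"][:3,:3].T+c["T"][:3,3]
def ray(c,u,v,z):
    d=c["T"][:3,:3]@np.array([(u-c["cx"])/c["fx"],(v-c["cy"])/c["fy"],1]);o=c["T"][:3,3]
    return o+d*(z-o[2])/d[2]
E
python3 - <<'E'
from h import *
import pickle
s=get_state();print(s)
for n in("scene","side"):
    c=cam(n);cv2.imwrite(f"pics/{n}0.png",c["frame"]);pickle.dump(c,open(n+"0.pkl","wb"));print(n,c["T"].round(3).tolist(),c["fx"],c["cx"],c["cy"])
E
```

```text
{'time': 0.0, 'joint_positions': array([ 1.03987624e+00,  8.79467294e-02,  1.37222874e+00, -6.00563056e-06,
        1.68359990e+00, -1.03053820e-01]), 'qvel': array([ 8.89709849e-04,  5.02459624e-06,  2.67754347e-04, -1.70596284e-04,
        9.99619929e-04, -2.06285883e-03]), 'joint_torque': array([-1.98774255e-04, -3.40190935e+01, -3.02421892e+01,  7.17311958e-02,
        3.29877832e-02, -1.64940998e-04]), 'tcp_pos': array([227.9180696 , 499.95583902, 204.32164531]), 'orientation': array([-3.14137405e+00,  2.17175267e-03,  1.14292963e+00]), 'wrist_force': array([ 0.9807758 , -0.58213557,  0.11357252]), 'ft_torque': array([ 0.00256299, -0.04667594,  0.02864881]), 'finger_gap': 0.997976122915145}
scene [[-0.741, 0.366, -0.563, 1260.336], [0.671, 0.43, -0.604, 608.067], [0.021, -0.825, -0.564, 822.641], [0.0, 0.0, 0.0, 1.0]] 572.8325824350145 320.78909589121275 234.77872958610297
side [[-0.999, -0.029, 0.041, 538.751], [-0.048, 0.783, -0.62, 627.635], [-0.014, -0.621, -0.783, 1064.683], [0.0, 0.0, 0.0, 1.0]] 573.491662651672 320.7179049926695 238.17944120041682
```

View pics/scene0.png

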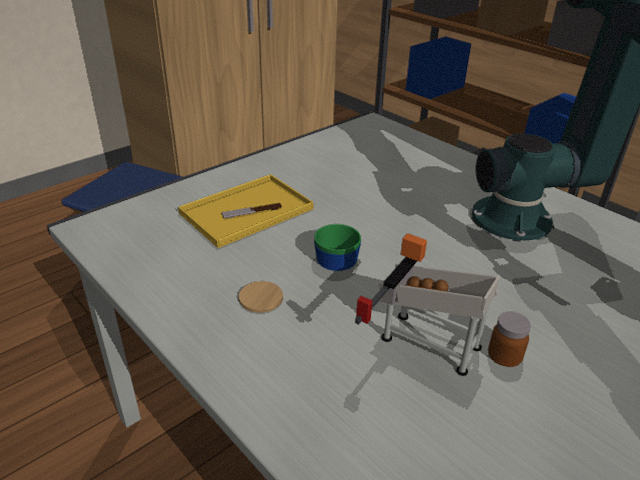

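View pics/side0.png

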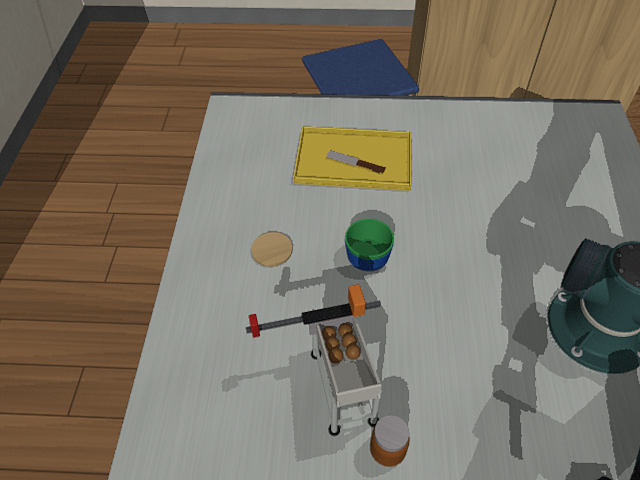

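The side view (image left is world +x, image down is +y) shows the cup at (369,245), with the dispenser's mouth facing it at (340,325). The orange grip is at (357,300), the red stop at (254,325), the coaster at (272,248) and the jar at (390,440). The beam is tilted a few degrees. Next I'll get positions from colour masks and depth.

```bash
cat > m.py <<'E'
from h import *
import pickle,sys
def analyse(c,name):
    P=cloud(c);hsv=cv2.cvtColor(c["frame"],cv2.COLOR_BGR2HSV);H,S,V=cv2.split(hsv);ok=c["depth"]>0
    x,y,z=P[...,0],P[...,1],P[...,2]
    box=ok&(x>200)&(x<900)&(y>-400)&(y<600)
    M=dict(orange=(H>5)&(H<18)&(S>200)&(z>150),red=((H<4)|(H>176))&(S>180)&(z>100),green=(H>55)&(H<85)&(S>150)&(z<75),blue=(H>100)&(H<125)&(S>150)&(z<75),
      white=(S<40)&(V>140)&(z>95)&(z<200), dark=(V<70)&(z>125)&(z<165))
    for k,m in M.items():
        m=m&box; q=P[m]
        if len(q)<10: print(k,len(q));continue
        print(name,k,len(q),"lo",np.percentile(q,2,0).round(1),"hi",np.percentile(q,98,0).round(1),"med",np.median(q,0).round(1))
        if k in("green","blue"):
            r=q[(q[:,2]>62.5)]
            if len(r)>8:
                A=np.c_[2*r[:,:2],np.ones(len(r))];s=np.linalg.lstsq(A,(r[:,:2]**2).sum(1),rcond=None)[0]
                print("  rim circle",s[:2].round(1),np.sqrt(s[2]+s[0]**2+s[1]**2).round(1),len(r))
        if k in("orange","red","dark","white"):
            t=q if k in("dark","white") else q[q[:,2]>np.percentile(q[:,2],98)-4]
            b=cv2.minAreaRect(t[:,:2].astype(np.float32));print("  top rect",len(t),[np.round(v,2) for v in b], "z",np.percentile(t[:,2],[5,95]).round(1))
            print("  pca",np.degrees(np.arctan2(*np.linalg.svd(t[:,:2]-t[:,:2].mean(0),full_matrices=False)[2][0][::-1])).round(2))
if __name__=="__main__":
    for n in("scene","side"): analyse(pickle.load(open(n+"0.pkl","rb")),n)
E
python3 m.py
```

```text
scene orange 154 lo [501.7  53.  160.4] hi [528.4  90.6 201.3] med [521.3  73.9 178.8]
  top rect 12 [array([518.44,  72.52]), array([12.76, 41.72]), np.float64(37.31)] z [198.  203.1]
  pca -48.95
scene red 295 lo [687.5 105.7 139.6] hi [704.6 127.4 183.7] med [699.8 120.3 166. ]
  top rect 62 [array([697.36, 116.3 ]), array([15.6 , 21.88]), np.float64(10.25)] z [180.2 184.1]
  pca 107.23
scene green 722 lo [ 430.7 -222.8    7.4] hi [ 534.1 -119.8   67.8] med [ 456.2 -195.3   48.3]
  rim circle [ 482.9 -171.1] 52.0 133
scene blue 613 lo [ 460.7 -184.8    5.6] hi [ 535.1 -118.5   54.4] med [ 516.6 -135.6   31.1]
scene white 149 lo [472.  117.3 142.1] hi [539.4 251.2 189.6] med [503.2 240.6 180.5]
  top rect 149 [array([523.25, 174.8 ]), array([ 74.86, 142.9 ]), np.float64(14.72)] z [146.8 189.2]
  pca 75.08
scene dark 748 lo [490.6  67.5 126.8] hi [710.7 214.9 161.8] med [575.1  91.7 155.4]
  top rect 748 [array([592.3 , 160.15]), array([204.6 , 178.68]), np.float64(17.27)] z [129.1 161.4]
  pca -7.43
side orange 111 lo [500.1  47.6 162.2] hi [527.5  91.4 201.8] med [519.6  77.1 187.
[... 239 characters left out ...]
y([11.24, 23.71]), np.float64(17.9)] z [178.  181.5]
  pca 102.26
side green 1471 lo [ 4.352e+02 -2.230e+02 -2.000e-01] hi [ 531.6 -120.    65.4] med [ 481.3 -201.9   30.2]
  rim circle [ 483.6 -170.1] 52.3 137
side blue 414 lo [ 439.  -147.3    5.3] hi [ 529.5 -117.3   52.4] med [ 486.4 -125.4   31.7]
side white 818 lo [473.9 112.4 112.5] hi [575.3 252.3 186.3] med [509.9 239.2 166.1]
  top rect 818 [array([525.12, 169.71]), array([ 83.09, 160.22]), np.float64(13.25)] z [137.2 185.2]
  pca 109.07
side dark 1110 lo [477.6  52.  126.1] hi [691.3 168.  160. ] med [564.4  91.8 152.7]
  top rect 1110 [array([593.19, 123.53]), array([174.46, 238.99]), np.float64(85.79)] z [128.4 158.7]
  pca 3.81
```

```bash
python3 - <<'E'
from h import *
import pickle
for n in("scene","side"):
    c=pickle.load(open(n+"0.pkl","rb"));P=cloud(c);hsv=cv2.cvtColor(c["frame"],cv2.COLOR_BGR2HSV);S=hsv[...,1];V=hsv[...,2]
    for a in (14.3,):
        r=np.radians(a);ex=np.array([np.cos(r),np.sin(r)]);ey=np.array([-np.sin(r),np.cos(r)])
        X=P[...,:2]@ex;Y=P[...,:2]@ey;Z=P[...,2]
        beamY=np.array([606.6,93.2])@ey
        box=(c["depth"]>0)&(X>350)&(X<800)&(Y>beamY-60)&(Y<beamY+200)
        m=box&(S<60)&(V>90)&(Z>90)&(Z<195)
        for lo,hi in((90,115),(115,140),(140,165),(165,180),(180,195)):
            k=m&(Z>lo)&(Z<hi)
            if k.sum()>20: print(n,lo,k.sum(),"X",np.percentile(X[k],[1,5,50,95,99]).round(1),"Y",np.percentile(Y[k],[1,5,50,95,99]).round(1))
        f=box&(V<60)&(Z<14)&(Z>3)&(S<120)
        nn,lab,st,ce=cv2.connectedComponentsWithStats(f.astype(np.uint8))
        for i in range(1,nn):
            if st[i,4]>5:
                k=lab==i;print(n,"foot",st[i,4],ce[i].round(),X[k].mean().round(1),Y[k].mean().round(1),Z[k].max().round(1))
        for nm,k in(("orange",box&(hsv[...,0]>5)&(hsv[...,0]<18)&(S>200)&(Z>160)),("red",box&((hsv[...,0]<4)|(hsv[...,0]>176))&(S>180)&(Z>140)),("dark",box&(V<70)&(Z>152)&(Z<164)),("beam",box&(V<80)&(Z>138)&(Z<150))):
            print(n,nm,k.sum(),"X",np.percentile(X[k],[1,5,50,95,99]).round(1),"Y",np.percentile(Y[k],[1,5,50,95,99]).round(1))
            if nm=="dark":
                q=P[k];print("   minrect",cv2.minAreaRect(q[:,:2].astype(np.float32)))
    print("beamY",beamY)
E
```

```text
scene 90 268 X [481.1 490.7 589.1 595.9 599.1] Y [-60.9 -55.6  -8.2 137.9 139.9]
scene 115 1002 X [515.8 517.6 587.9 592.4 598.2] Y [-85.1 -53.9  -6.1  99.2 104.1]
scene 140 1381 X [515.  516.8 586.5 590.6 591.8] Y [-50.8 -32.   38.4 110.  111.3]
scene 165 446 X [513.3 515.2 585.3 589.6 590.6] Y [ 28.1  40.5  77.4 110.5 110.9]
scene 180 169 X [514.3 515.2 558.9 588.7 590.7] Y [-81.   84.9 107.1 110.7 111.1]
scene foot 38 [403. 316.] 519.4 -59.7 11.4
scene foot 41 [385. 338.] 595.5 -60.4 13.1
scene foot 20 [478. 348.] 516.4 103.6 8.4
scene foot 45 [460. 371.] 592.1 98.2 12.6
scene orange 151 X [506.  510.3 523.  525.8 526.8] Y [-79.2 -78.2 -57.  -38.9 -38.5]
scene red 288 X [613.1 697.8 707.7 710.2 711.2] Y [-70.  -68.4 -56.3 -49.  -48.6]
scene dark 417 X [522.2 525.6 572.1 613.6 615. ] Y [-69.9 -68.7 -57.6 -49.2 -48.6]
   minrect ((563.1029663085938, 82.02119445800781), (99.61186981201172, 24.484338760375977), 13.696450233459473)
scene beam 302 X [515.2 516.9 620.4 717.3 719.4] Y [-69.2 -67.9 -61.3  90.6  93.7]
beamY -59.517334950495616
side 90 180 X [506.4 512.5 587.  601.7 604.8] Y [-56.6 -55.    3.  104.8 132.1]
side 115 1327 X [517.1 521.4 559.  596.2 664.4] Y [-62.8 -55.2  39.7  99.1 108.5]
side 140 640 X [516.6 518.3 557.2 591.5 651.8] Y [-69.8 -49.7  54.9 110.8 112.3]
side 165 344 X [515.8 516.6 553.2 589.9 590.4] Y [ 39.6  45.7 103.4 110.8 111.3]
side 180 183 X [516.2 518.  553.6 588.2 589.5] Y [ 89.5  95.3 108.2 110.7 111. ]
side orange 110 X [504.8 505.4 524.3 526.1 526.3] Y [-81.6 -80.2 -53.  -38.8 -38.6]
side red 150 X [697.2 697.7 703.  708.4 709.3] Y [-70.8 -69.4 -50.8 -48.3 -47.6]
side dark 563 X [523.6 528.9 571.  611.2 614.8] Y [-71.5 -70.1 -58.9 -48.8  -0.5]
   minrect ((548.0621337890625, 149.47801208496094), (90.47013854980469, 163.82875061035156), 16.550233840942383)
side beam 435 X [467.9 474.1 625.  696.4 717.3] Y [-72.2 -70.  -63.5  55.1  79.2]
beamY -59.517334950495616
```

```bash
python3 - <<'E'
from h import *
import pickle
for n in("scene","side"):
    c=pickle.load(open(n+"0.pkl","rb"));P=cloud(c);H,S,V=cv2.split(cv2.cvtColor(c["frame"],cv2.COLOR_BGR2HSV));x,y,z=np.moveaxis(P,-1,0);ok=c["depth"]>0
    t=ok&(H>20)&(H<32)&(S>150)&(z<40)&(y<-180);print(n,"tray",cv2.boxPoints(cv2.minAreaRect(P[t][:,:2].astype(np.float32))).round().tolist())
    k=ok&(H>8)&(H<24)&(S>60)&(z>5)&(z<16)&(x>540)&(x<800)&(y>-260)&(y<-40);print(n,"coaster",k.sum(),np.percentile(P[k],[2,98],0).round(1).tolist())
    # legs: white thin pts 25<z<75 near feet
    r=np.radians(14.3);ex=np.array([np.cos(r),np.sin(r)]);ey=np.array([-ex[1],ex[0]]);X=P[...,:2]@ex;Y=P[...,:2]@ey
    for fx in(517,593):
      for fy in(-62,100):
        k=ok&(z>18)&(z<75)&(abs(X-fx)<14)&(abs(Y-fy)<14)
        if k.sum()>8: print(n,"leg",fx,fy,k.sum(),"X",np.percentile(X[k],[5,50,95]).round(1),"Y",np.percentile(Y[k],[5,50,95]).round(1))
    print(n,"camdir rot",(c["T"][:2,3]@ex-555,c["T"][:2,3]@ey+60))
    if n=="scene": print(read_camera("wrist")["T_tool_cam"])
E
```

```text
scene tray [[-1334.0, -1133.0], [819.0, -1378.0], [928.0, -419.0], [-1225.0, -174.0]]
scene coaster 1063 [[663.8, -218.2, 6.5], [750.3, -130.3, 15.2]]
scene leg 517 -62 45 X [515.8 519.6 522.7] Y [-65.7 -58.6 -51. ]
scene leg 517 100 133 X [512.9 517.3 526.5] Y [ 91.5  99.3 103.5]
scene leg 593 -62 146 X [589.8 595.  598.2] Y [-65.4 -58.  -51. ]
scene leg 593 100 171 X [588.6 592.9 596.4] Y [ 89.5  99.3 104.6]
scene camdir rot (np.float64(816.4771046995088), np.float64(337.9246697632179))
[[ 9.99998658e-01  1.44533024e-03 -7.71732203e-04 -1.19352838e+00]
 [-1.19836466e-03  9.66391261e-01  2.57072935e-01 -7.53270677e+01]
 [ 1.11735054e-03 -2.57071665e-01  9.66391696e-01 -1.79777824e+02]
 [ 0.00000000e+00  0.00000000e+00  0.00000000e+00  1.00000000e+00]]
side tray [[365.0, -606.0], [663.0, -621.0], [674.0, -386.0], [377.0, -372.0]]
side coaster 1022 [[664.9, -218.3, 5.2], [749.9, -129.8, 12.7]]
side leg 517 100 106 X [510.6 518.2 528.9] Y [ 95.3 101.4 103.8]
side leg 593 -62 82 X [588.3 594.7 599.3] Y [-60.3 -56.5 -50.8]
side leg 593 100 92 X [580.9 591.2 596.3] Y [ 99.7 102.9 104.8]
side camdir rot (np.float64(122.0830785391181), np.float64(535.1177564441227))
```

Camera measurements:
- **Cup:** (483,-171).
- **Dispenser:** yaw about 14.3°, nest about (564,34).
- **Tray and coaster:** both are clear of the path.

The plan is to cradle the cup between two fingers set 6 cm apart and push it at rim height along a curve. First I go behind the cup.

```bash
python3 -m pendant '[[-4.5,3.9,0,9],[-9.1,7.8,0,18],[-13.6,11.7,0,27],[-18.2,15.6,0,36],[-22.7,19.5,0,45]]' 6 20
cat > go.py <<'E'
# usage: go.py x y z yawdeg -> shift (cm, tool axes) and turn to reach that pose from the measured one
from h import *
import sys
x,y,z,yw=map(float,sys.argv[1:5]);s=get_state();M=R.from_euler('xyz',s["orientation"]).as_matrix()
yc=np.degrees(s["orientation"][2]);print("now",s["tcp_pos"].round(1),"yaw",round(yc,1),"F",np.round(s["wrist_force"],1),"t",s["time"])
print("shift cm",(M.T@(np.array([x,y,z])-s["tcp_pos"])/10).round(2),"turn",round(-(yw-yc),1))
E
python3 go.py 440 -231 204 -35.4
```

```text
time: 0.78
tcp_pos: [311.4, 211.2, 205.3]
orientation: [3.141, -0.0, 0.353]
wrist_force: [0.2, 0.2, 0.6]
finger_gap: 0.638
now [311.4 211.2 205.3] yaw 20.2 F [0.2 0.2 0.6] t 0.775
shift cm [-3.23 45.94  0.13] turn 55.6
```

```bash
python3 -m pendant '[[-0.4,5.7,0,10],[-0.8,11.4,0,20],[-1.2,17.1,0,30],[-1.6,22.8,0,40],[-2,28.5,0,50]]'; python3 go.py 440 -231 36 -35.4
```

```text
time: 1.4
tcp_pos: [392.5, -62.8, 205.4]
orientation: [-3.141, -0.0, -0.521]
wrist_force: [0.2, 0.6, 0.5]
finger_gap: 0.637
now [392.5 -62.8 205.4] yaw -29.9 F [0.2 0.6 0.5] t 1.4
shift cm [12.49 12.23 16.94] turn 5.5
```

```bash
python3 -m pendant '[[4.1,4.1,0,2],[8.2,8.2,0,4],[12.4,12.2,0,5.5],[12.4,12.2,5.5,5.5],[12.4,12.2,11,5.5]]'; python3 -m pendant '[[0,0,4,0],[0,0,5.9,0],[0,0,5.9,0]]'
cat > path.py <<'E'
# rows for pushing along a Bezier curve: path.py t1..t5
from h import *
import sys
C0=np.array([483.3,-170.6]);N=np.array([564,34.4]);a=np.radians(14.3);B=N-70*np.array([-np.sin(a),np.cos(a)])
s=get_state();M=R.from_euler('xyz',s["orientation"]).as_matrix();yc=s["orientation"][2]
print("now",s["tcp_pos"].round(1),np.degrees(yc).round(1),"F",np.round(s["wrist_force"],1))
for t in map(float,sys.argv[1:]):
    c=(1-t)**2*C0+2*t*(1-t)*B+t*t*N;d=2*(1-t)*(B-C0)+2*t*(N-B);h=np.arctan2(d[1],d[0])
    p=np.r_[c-54*np.array([np.cos(h),np.sin(h)]),36]
    print(t,"cup",c.round(),"rows",(M.T@(p-s["tcp_pos"])/10).round(2),-np.degrees(h-np.pi/2-yc).round(1))
E
python3 path.py 0 .05 .1 .15 .2
python3 - <<'E'
from h import *
cv2.imwrite("pics/side1.png",cam("side")["frame"])
E
```

```text
time: 2.02
tcp_pos: [440.6, -229.4, 94.2]
orientation: [-3.141, -0.001, -0.613]
wrist_force: [0.1, -1.1, -0.0]
finger_gap: 0.64
time: 2.4
tcp_pos: [438.6, -227.1, 34.2]
orientation: [3.142, 0.005, -0.611]
wrist_force: [0.3, 0.6, 0.4]
finger_gap: 0.638
now [ 438.6 -227.1   34.2] -35.0 F [0.3 0.6 0.4]
0.0 cup [ 483. -171.] rows [ 0.37 -1.79 -0.18] 0.5
0.05 cup [ 493. -157.] rows [ 0.46 -3.45 -0.18] -0.4
0.1 cup [ 502. -144.] rows [ 0.53 -5.04 -0.18] -1.4
0.15 cup [ 510. -131.] rows [ 0.58 -6.58 -0.18] -2.5
0.2 cup [ 518. -119.] rows [ 0.61 -8.05 -0.18] -3.7
```

View pics/side1.png

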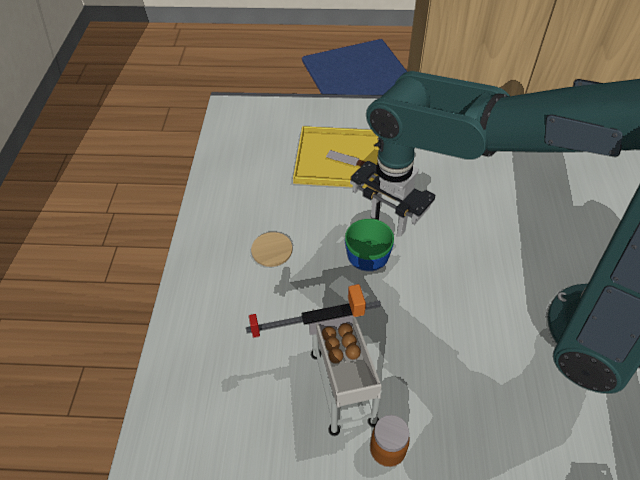

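The fingers at (378,215) and (403,228) sit behind the cup at (369,245), which hasn't moved. Now I push gently.

```bash
python3 -m pendant '[[0.3,-1.4,0,0],[0.4,-2,0,0],[0.4,-3,0,-0.4],[0.5,-4,0,-0.8],[0.5,-5,0,-1.4]]'; python3 path.py .15 .2 .25 .3 .35 .4
```

```text
time: 3.08
tcp_pos: [473.7, -189.8, 36.8]
orientation: [3.141, -0.001, -0.586]
wrist_force: [-0.8, -1.4, 1.0]
finger_gap: 0.638
now [ 473.7 -189.8   36.8] -33.6 F [-0.8 -1.4  1. ]
0.15 cup [ 510. -131.] rows [-0.11 -1.51  0.08] -1.1
0.2 cup [ 518. -119.] rows [-0.05 -2.98  0.08] -2.3
0.25 cup [ 525. -106.] rows [ 0.   -4.4   0.08] -3.6
0.3 cup [532. -95.] rows [ 0.04 -5.76  0.08] -5.0
0.35 cup [538. -83.] rows [ 0.05 -7.07  0.08] -6.5
0.4 cup [543. -72.] rows [ 0.05 -8.32  0.08] -8.2
```

```bash
python3 -m pendant '[[-0.1,-1.4,0,-1],[0,-2.8,0,-2.2],[0,-4.2,0,-3.5],[0,-5.6,0,-5],[0,-6.8,0,-6.3]]'; python3 path.py .4 .45 .5 .55 .6
python3 - <<'E'
from h import *
c=cam("side");cv2.imwrite("pics/side2.png",c["frame"][150:400,200:500])
import m; m.analyse(c,"side")
E
```

```text
time: 3.7
tcp_pos: [511.2, -132.6, 36.4]
orientation: [-3.142, 0.0, -0.475]
wrist_force: [-1.2, -1.5, 1.2]
finger_gap: 0.639
now [ 511.2 -132.6   36.4] -27.2 F [-1.2 -1.5  1.2]
0.4 cup [543. -72.] rows [ 0.25 -1.46  0.04] -1.8
0.45 cup [548. -61.] rows [ 0.37 -2.65  0.04] -3.7
0.5 cup [552. -51.] rows [ 0.47 -3.79  0.04] -5.7
0.55 cup [556. -41.] rows [ 0.55 -4.89  0.04] -7.9
0.6 cup [559. -31.] rows [ 0.62 -5.93  0.04] -10.4
side orange 56 lo [499.8  53.  164.9] hi [527.3  90.9 199.3] med [521.3  76.8 186.8]
  top rect 14 [array([514.69,  67.91]), array([21.1, 43.4]), np.float64(15.32)] z [195.5 199.3]
  pca 105.64
side red 150 lo [688.1 102.9 142.5] hi [701.9 128.2 183. ] med [694.8 123.7 176.5]
  top rect 37 [array([601.92,  -1.08]), array([314.35,  31.79]), np.float64(49.11)] z [179.  192.7]
  pca 50.29
side green 1470 lo [ 487.4 -134.5    0. ] hi [583.3 -31.6  65. ] med [ 537.4 -112.5   26. ]
  rim circle [535.4 -82.4] 52.3 126
side blue 263 lo [488.8 -62.7   5.1] hi [581.1 -28.5  53.6] med [550.4 -36.5  33.6]
side white 1272 lo [ 460.5 -139.5   99.9] hi [596.  251.7 194. ] med [512.8 233.7 163.8]
  top rect 1272 [array([537.25,  43.11]), array([397.72, 264.14]), np.float64(68.06)] z [110.  188.2]
  pca 91.44
side dark 1215 lo [ 475.6 -161.6  126.9] hi [687.6 165.  159.8] med [557.9  80.9 155.1]
  top rect 1215 [array([552.23,   8.92]), array([336.82, 197.49]), np.float64(64.07)] z [130.5 158.9]
  pca 76.18
```

View pics/side2.png

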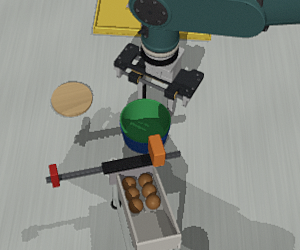

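The cup is upright at crop (145,125), world (535,-82), within 2 mm of the plan. I continue.

```bash
python3 -m pendant '[[0.2,-1.2,0,-1.6],[0.35,-2.3,0,-3.4],[0.45,-3.5,0,-5.4],[0.55,-4.6,0,-7.6],[0.6,-5.7,0,-10]]'; python3 path.py .65 .7 .75 .8 .85 .9
```

```text
time: 4.38
tcp_pos: [542.6, -84.9, 36.4]
orientation: [-3.141, 0.0, -0.299]
wrist_force: [-0.2, -0.8, -0.2]
finger_gap: 0.634
now [542.6 -84.9  36.4] -17.2 F [-0.2 -0.8 -0.2]
0.65 cup [562. -22.] rows [ 0.28 -1.23  0.04] -3.1
0.7 cup [564. -13.] rows [ 0.49 -2.17  0.04] -6.1
0.75 cup [565.  -4.] rows [ 0.68 -3.09  0.04] -9.4
0.8 cup [566.   4.] rows [ 0.86 -3.98  0.04] -13.1
0.85 cup [567.  12.] rows [ 1.02 -4.85  0.04] -17.1
0.9 cup [566.  20.] rows [ 1.16 -5.71  0.04] -21.6
```

```bash
python3 -m pendant '[[0.25,-1.1,0,-3],[0.45,-2,0,-6],[0.65,-2.9,0,-9],[0.85,-3.7,0,-12.5],[1,-4.5,0,-16]]'; python3 path.py .85 .9 .95 1
python3 - <<'E'
from h import *
import m; m.analyse(cam("scene"),"scene")
c=cam("side");cv2.imwrite("pics/side3.png",c["frame"][200:400,200:500])
m.analyse(c,"side")
E
```

```text
time: 5.0
tcp_pos: [565.5, -45.2, 36.5]
orientation: [-3.142, -0.0, -0.019]
wrist_force: [0.2, 0.2, -0.5]
finger_gap: 0.639
now [565.5 -45.2  36.5] -1.1 F [ 0.2  0.2 -0.5]
0.85 cup [567.  12.] rows [ 0.1  -0.37  0.05] -1.1
0.9 cup [566.  20.] rows [ 0.47 -1.16  0.05] -5.5
0.95 cup [565.  27.] rows [ 0.82 -1.95  0.05] -10.3
1.0 cup [564.  34.] rows [ 1.13 -2.75  0.05] -15.4
scene orange 137 lo [502.   51.9 159.9] hi [531.4  90.3 203.1] med [520.1  76.6 183.9]
  top rect 21 [array([465.83,  10.2 ]), array([180.19,  38.56]), np.float64(50.98)] z [199.6 203.5]
  pca 47.37
scene red 317 lo [574.4 -17.2 139.3] hi [704.2 127.2 232.5] med [699.6 119.3 167.6]
  top rect 8 [array([581.15, -24.82]), array([25.08, 69.8 ]), np.float64(49.33)] z [232.1 236.1]
  pca 138.98
scene green 597 lo [515.2 -41.8   6.9] hi [617.7  61.3  67.7] med [545.6 -27.1  46.7]
  rim circle [565.8  10. ] 52.1 103
scene blue 460 lo [565.4  -9.1   5. ] hi [619.1  62.1  54. ] med [596.6  46.3  27.4]
scene white 478 lo [472.1 -36.8  96.8] hi [640.3 251.2 196.8] med [520.7 227.1 172.1]
  top rect 478 [array([526.71,  88.57]
[... 492 characters left out ...]
1 104.5 141. ] hi [702.3 127.4 181.6] med [695.  123.8 176.3]
  top rect 58 [array([625.11,  46.31]), array([216.21,  23.52]), np.float64(43.64)] z [177.8 181.7]
  pca 41.47
side green 760 lo [531.6 -41.4   2.5] hi [616.8   9.7  65.3] med [578.1 -30.7  39.2]
  rim circle [566.7  10.9] 51.8 67
blue 7
side white 1272 lo [473.7 -29.9  99.3] hi [643.2 251.6 193.9] med [526.4 233.8 165. ]
  top rect 1272 [array([529.27,  85.08]), array([159.95, 324.07]), np.float64(21.65)] z [111.  190.1]
  pca 101.55
side dark 1346 lo [481.3 -62.1 126.6] hi [686.  163.9 159.9] med [570.7  80.7 155. ]
  top rect 1346 [array([578.78,  61.62]), array([216.29, 198.15]), np.float64(64.79)] z [129.9 159.1]
  pca 90.34
```

View pics/side3.png

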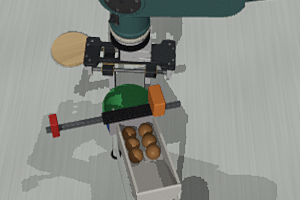

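The cup is at (566,10.5), upright and on plan, with about 24 mm to go. I approach slowly and feel for the legs.

```bash
python3 -m pendant '[[0.3,-0.5,0,-3],[0.5,-1,0,-6],[0.7,-1.4,0,-9],[0.9,-1.8,0,-12],[1.1,-2.2,0,-15.4]]'; python3 path.py .95 1 ; python3 -m pendant '[[0,-0.2,0,0],[0,-0.4,0,0]]'
```

```text
time: 5.72
tcp_pos: [576.9, -24.0, 36.6]
orientation: [3.141, -0.0, 0.247]
wrist_force: [1.8, -1.4, -1.6]
finger_gap: 0.639
now [576.9 -24.   36.6] 14.2 F [ 1.8 -1.4 -1.6]
0.95 cup [565.  27.] rows [-0.32  0.11  0.05] 5.0
1.0 cup [564.  34.] rows [ 0.19 -0.58  0.06] -0.1
time: 5.98
tcp_pos: [577.7, -21.8, 37.3]
orientation: [3.137, -0.004, 0.244]
wrist_force: [5.5, -6.3, -1.4]
finger_gap: 0.64
```

```bash
cat > legs.py <<'E'
from h import *
import m
c=cam("scene");cv2.imwrite("pics/scene4.png",cv2.resize(c["frame"][200:400,280:540],None,fx=3,fy=3))
P=cloud(c);H,S,V=cv2.split(cv2.cvtColor(c["frame"],cv2.COLOR_BGR2HSV));z=P[...,2]
k=(c["depth"]>0)&(H>55)&(H<85)&(S>120)&(z>62)&(z<69)&(P[...,0]>450)&(P[...,0]<680);r=P[k][:,:2]
A=np.c_[2*r,np.ones(len(r))];s=np.linalg.lstsq(A,(r**2).sum(1),rcond=None)[0];a=np.radians(14.3)
print("cup",s[:2],np.sqrt(s[2]+s[:2]@s[:2]),len(r),"rot",s[0]*np.cos(a)+s[1]*np.sin(a),-s[0]*np.sin(a)+s[1]*np.cos(a))
E
python3 legs.py
```

```text
cup [564.07779472  31.1748839 ] 52.16749084242639 146 rot 554.3004223626307 -109.11770547166917
```

View pics/scene4.png

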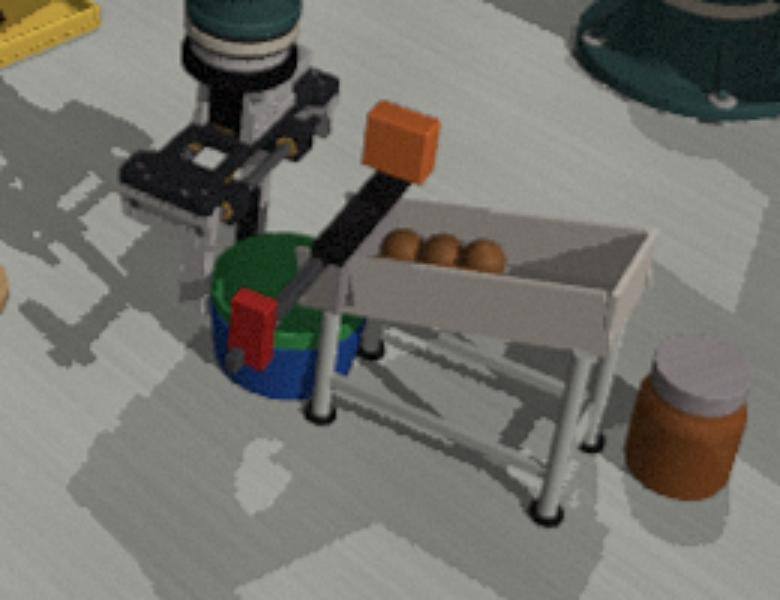

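The cup at picture (290,310) touches or nearly touches the legs. The side force suggests it bears mostly on the left one, so I nudge it +x while pressing lightly.

```bash
python3 -m pendant '[[0.15,0,0,0],[0.3,0,0,0],[0.3,0,0,0]]'; python3 -c "
from h import *
s=get_state();print(R.from_euler('z',-14.3,degrees=True).apply(s['wrist_force']).round(1),R.from_euler('z',-14.3,degrees=True).apply(s['tcp_pos']).round(1))"; python3 -m pendant '[[0.15,0,0,0],[0.3,0,0,0],[0.3,0,0,0]]'; python3 -c "
from h import *
s=get_state();print(R.from_euler('z',-14.3,degrees=True).apply(s['wrist_force']).round(1),R.from_euler('z',-14.3,degrees=True).apply(s['tcp_pos']).round(1))"; python3 legs.py
```

```text
time: 6.4
tcp_pos: [579.0, -21.2, 36.8]
orientation: [3.138, -0.0, 0.245]
wrist_force: [1.2, -4.0, -1.8]
finger_gap: 0.637
[ 0.2 -4.2 -1.8] [ 555.8 -163.5   36.8]
time: 6.78
tcp_pos: [580.8, -19.7, 36.5]
orientation: [3.14, 0.002, 0.246]
wrist_force: [-0.7, -6.0, 0.7]
finger_gap: 0.638
[-2.2 -5.6  0.7] [ 558.  -162.6   36.5]
cup [565.86352691  33.06874543] 52.541027761778636 158 rot 556.4986068817069 -107.72359793895151
```

```bash
python3 -m pendant '[[0,-0.2,0,0],[0,-0.3,0,0],[0,-0.3,0,0]]'; python3 -c "
from h import *
s=get_state();print(R.from_euler('z',-14.3,degrees=True).apply(s['wrist_force']).round(1),R.from_euler('z',-14.3,degrees=True).apply(s['tcp_pos']).round(1))"; python3 legs.py
```

```text
time: 7.2
tcp_pos: [580.6, -19.4, 36.6]
orientation: [3.135, 0.002, 0.245]
wrist_force: [0.9, -12.0, 0.6]
finger_gap: 0.641
[ -2.1 -11.8   0.6] [ 557.8 -162.2   36.6]
cup [565.94713752  33.3257134 ] 52.2628117380421 156 rot 556.6430977097339 -107.49524367916567
```

With the pressing force doubled to 12 N the cup moved less than 0.5 mm, so it is home against both legs. I back off, rise and go to the selector's -x side with closed fingers.

```bash
python3 -m pendant '[[0,1,0,0],[0,3.5,0,0],[0,7,0,0],[0,7.5,-5,0],[0,7.5,-10,0]]'; python3 -m pendant '[[0,0,-5,0],[0,0,-10.5,0],[0,0,-10.5,0]]' 0 20; python3 go.py 477 60.2 240 14.3
```

```text
time: 7.88
tcp_pos: [598.3, -87.8, 136.3]
orientation: [-3.137, 0.002, 0.245]
wrist_force: [1.6, -0.0, 0.3]
finger_gap: 0.64
time: 8.25
tcp_pos: [601.3, -87.7, 248.2]
orientation: [3.139, -0.011, 0.247]
wrist_force: [-0.4, 0.2, 0.1]
finger_gap: 0.355
now [601.3 -87.7 248.2] yaw 14.1 F [-0.4  0.2  0.1] t 8.25
shift cm [ -8.45 -17.38   0.68] turn -0.2
```

```bash
python3 -m pendant '[[-3.5,-4,0,0],[-7,-8,0,0],[-8.4,-13,0,0],[-8.4,-17.3,0,-0.2],[-8.4,-17.3,0,-0.2]]'; python3 go.py 477 60.2 172 14.3; python3 - <<'E'
from h import *
c=cam("scene"); cv2.imwrite("pics/scene5.png",c["frame"][150:400,280:580])
E
python3 legs.py
```

```text
time: 8.88
tcp_pos: [473.8, 61.9, 240.5]
orientation: [-3.139, 0.001, 0.254]
wrist_force: [0.4, -0.2, -0.6]
finger_gap: 0.007
now [473.8  61.9 240.5] yaw 14.6 F [ 0.4 -0.2 -0.6] t 8.875
shift cm [0.27 0.26 6.85] turn 0.3
cup [566.02146377  32.97141359] 52.30236631888693 158 rot 556.6276093128967 -107.85692427710809
```

View pics/scene5.png

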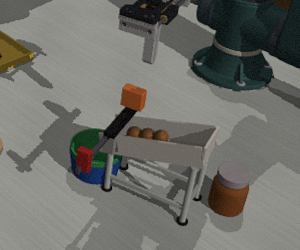

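```bash
python3 -m pendant '[[0.2,0.2,3,0.2],[0.2,0.2,6.8,0.3],[0.2,0.2,6.8,0.3]]'; python3 -m pendant '[[0.5,0,0,0],[1,0,0,0],[1.5,0,0,0],[2,0,0,0],[2,0,0,0]]';cat > st.py <<'E'
from h import *
r=R.from_euler('z',-14.3,degrees=True);s=get_state();print("rotF",r.apply(s['wrist_force']).round(1),"rotP",r.apply(s['tcp_pos']).round(1),"yaw",np.degrees(s["orientation"][2]).round(1))
E
python3 st.py
```

```text
time: 9.35
tcp_pos: [475.7, 56.5, 169.4]
orientation: [-3.139, 0.009, 0.242]
wrist_force: [-0.9, 0.3, 0.2]
finger_gap: 0.001
time: 9.98
tcp_pos: [497.8, 62.5, 173.8]
orientation: [3.142, -0.001, 0.244]
wrist_force: [-1.8, -0.5, 0.8]
finger_gap: 0.004
rotF [-1.9 -0.   0.8] rotP [497.8 -62.4 173.8] yaw 14.0
```

```bash
python3 -m pendant '[[0.8,-0.1,0,0],[1.6,-0.1,0,0],[2.4,-0.2,0,0],[3.2,-0.2,0,0],[4,-0.2,0,0]]'; python3 st.py; python3 - <<'E'
from h import *
import m
c=cam("scene");cv2.imwrite("pics/scene6.png",cv2.resize(c["frame"][200:400,280:540],None,fx=2,fy=2))
P=cloud(c);H,S,V=cv2.split(cv2.cvtColor(c["frame"],cv2.COLOR_BGR2HSV));z=P[...,2];a=np.radians(14.3);X=P[...,0]*np.cos(a)+P[...,1]*np.sin(a);Y=-P[...,0]*np.sin(a)+P[...,1]*np.cos(a)
for n,k in(("orange",(H>5)&(H<18)&(S>200)&(z>160)&(z<204)),("red",((H<4)|(H>176))&(S>180)&(z>140)&(z<190)),("bar",(V<70)&(z>152)&(z<164))):
    k=k&(X>450)&(X<750)&(Y>-90)&(Y<-30);print(n,np.percentile(X[k],[1,50,99]).round(1))
E
```

```text
time: 10.6
tcp_pos: [535.9, 74.0, 173.3]
orientation: [-3.142, 0.001, 0.244]
wrist_force: [-3.1, -1.9, 2.2]
finger_gap: 0.005
rotF [-3.5 -1.1  2.2] rotP [537.6 -60.7 173.3] yaw 14.0
orange [553.9 570.  708.7]
red [630.1 707.6 711.3]
bar [569.2 620.7 706.2]
```

View pics/scene6.png

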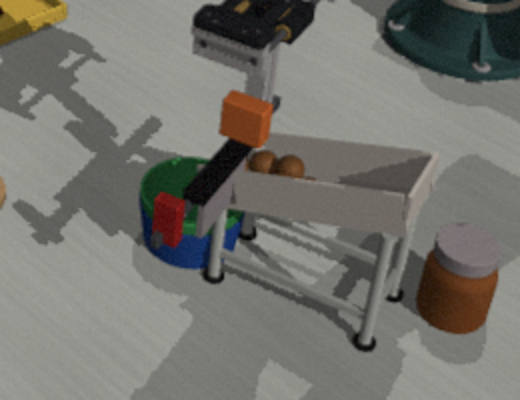

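The gate has moved about 45 mm, the nuts are rolling, and the cup is in place at (190,210). About 35 mm remains, so I push 20 mm and then creep.

```bash
python3 -m pendant '[[0.6,0,0,0],[1.2,0,0,0],[1.7,0,0,0],[2.1,0,0,0],[2.5,0,0,0]]'; python3 st.py; python3 -m pendant '[[0.15,0,0,0],[0.3,0,0,0],[0.45,0,0,0]]'; python3 st.py
```

```text
time: 11.28
tcp_pos: [559.8, 80.6, 173.2]
orientation: [-3.14, 0.001, 0.245]
wrist_force: [-3.4, 0.4, -0.1]
finger_gap: -0.0
rotF [-3.2  1.2 -0.1] rotP [562.3 -60.2 173.2] yaw 14.0
time: 11.65
tcp_pos: [564.0, 81.6, 173.2]
orientation: [-3.14, 0.0, 0.245]
wrist_force: [-5.2, 0.8, -1.0]
finger_gap: 0.005
rotF [-4.8  2.  -1. ] rotP [566.7 -60.2 173.2] yaw 14.0
```

```bash
python3 -m pendant '[[0.1,0,0,0],[0.2,0,0,0],[0.3,0,0,0],[0.3,0,0,0]]'; python3 st.py;  python3 -m pendant '[[0.1,0,0,0],[0.2,0,0,0],[0.2,0,0,0]]'; python3 st.py
```

```text
time: 12.15
tcp_pos: [567.2, 81.8, 173.4]
orientation: [3.142, -0.0, 0.244]
wrist_force: [-4.6, 1.1, -1.8]
finger_gap: 0.005
rotF [-4.2  2.2 -1.8] rotP [569.8 -60.9 173.4] yaw 14.0
time: 12.52
tcp_pos: [568.8, 82.2, 173.4]
orientation: [-3.142, 0.001, 0.244]
wrist_force: [-5.7, 1.7, -0.5]
finger_gap: 0.006
rotF [-5.1  3.  -0.5] rotP [571.4 -60.9 173.4] yaw 14.0
```

```bash
python3 -m pendant '[[0.1,-0.1,0,0],[0.2,-0.1,0,0],[0.2,-0.1,0,0]]'; python3 st.py;  python3 -m pendant '[[0.1,0,0,0],[0.2,0,0,0],[0.2,0,0,0]]'; python3 st.py
```

```text
time: 12.9
tcp_pos: [568.8, 82.2, 173.4]
orientation: [3.14, 0.006, 0.243]
wrist_force: [-9.6, -2.9, 0.5]
finger_gap: 0.004
rotF [-10.   -0.4   0.5] rotP [571.5 -60.8 173.4] yaw 13.9
time: 13.28
tcp_pos: [568.8, 82.2, 173.4]
orientation: [3.14, 0.01, 0.243]
wrist_force: [-15.5, -4.0, 2.4]
finger_gap: 0.008
rotF [-16.   -0.    2.4] rotP [571.5 -60.8 173.4] yaw 13.9
```

The gate stalls hard: two 2 mm increments gave no motion and took the push from 5 to 10 to 16 N. Less about 4 N of drag, that is about 12 N on the stop. I hold it briefly, then check.

```bash
python3 -m pendant '[[0,0,0,0],[0,0,0,0]]'; python3 st.py; python3 - <<'E'
from h import *
c=cam("scene");d=cam("side")
a=cv2.resize(c["frame"][200:400,280:540],(520,400));b=cv2.resize(d["frame"][200:450,200:450],(400,400))
cv2.imwrite("pics/both7.png",cv2.resize(np.hstack([a,b]),(800,348)))
E
python3 legs.py
```

```text
time: 13.52
tcp_pos: [568.8, 82.2, 173.4]
orientation: [3.14, 0.01, 0.243]
wrist_force: [-14.5, -3.5, 2.7]
finger_gap: 0.007
rotF [-14.9   0.2   2.7] rotP [571.5 -60.8 173.4] yaw 13.9
cup [565.76545973  33.05362693] 52.51866947234175 111 rot 556.3998439793352 -107.71402551077111
```

View pics/both7.png

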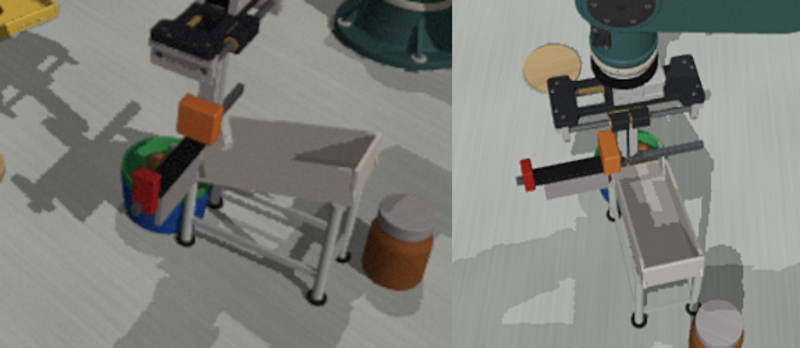

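The selector is on the red stop, the chute is empty and the cup hasn't moved. I press a touch more to land mid-range, then back off.

```bash
python3 -m pendant '[[0.05,0,0,0],[0.05,0,0,0],[0.05,0,0,0]]'; python3 st.py; python3 -m pendant '[[-0.5,0,0,0],[-1.5,0,0,0],[-4,0,0,0],[-5,0,-4,0],[-5,0,-9,0]]'; python3 go.py 540 -80 300 14.3
```

```text
time: 14.05
tcp_pos: [568.8, 82.2, 173.4]
orientation: [3.14, 0.011, 0.243]
wrist_force: [-15.9, -4.1, 4.4]
finger_gap: 0.004
rotF [-16.4  -0.1   4.4] rotP [571.5 -60.8 173.4] yaw 13.9
time: 14.68
tcp_pos: [524.2, 71.8, 264.1]
orientation: [3.141, -0.001, 0.243]
wrist_force: [0.5, -0.9, 0.1]
finger_gap: 0.006
now [524.2  71.8 264.1] yaw 13.9 F [ 0.5 -0.9  0.1] t 14.675
shift cm [-2.13 15.11 -3.58] turn -0.4
```

```bash
python3 -m pendant '[[-0.5,4,-1,0],[-0.8,8,-2,0],[-0.8,12,-3,0],[-0.8,15,-3.6,0],[-0.8,15,-3.6,0]]'; python3 - <<'E'
from h import *
c=cam("wrist");s=cam("scene");d=cam("side")
cv2.imwrite("pics/all8.png",np.vstack([np.hstack([cv2.resize(c["frame"],(400,300)),cv2.resize(d["frame"],(400,300))]),np.hstack([cv2.resize(s["frame"],(400,300)),cv2.resize(s["frame"][230:330,310:443],(400,300))])]))
P=cloud(s);H,S,V=cv2.split(cv2.cvtColor(s["frame"],cv2.COLOR_BGR2HSV));z=P[...,2];a=np.radians(14.3);X=P[...,0]*np.cos(a)+P[...,1]*np.sin(a);Y=-P[...,0]*np.sin(a)+P[...,1]*np.cos(a)
for n,k in(("orange",(H>5)&(H<18)&(S>200)&(z>160)&(z<204)),("red",((H<4)|(H>176))&(S>180)&(z>140)&(z<190))):
    k=k&(X>450)&(X<750)&(Y>-90)&(Y<-30);print(n,np.percentile(X[k],[3,50,97]).round(1))
E
python3 legs.py
```

```text
time: 15.3
tcp_pos: [554.3, -77.6, 300.5]
orientation: [3.139, -0.003, 0.241]
wrist_force: [0.2, -0.4, -1.1]
finger_gap: 0.006
orange [588.7 603.9 606.8]
red [694.8 707.6 710.5]
cup [566.27058126  33.10287748] 52.478351303151264 114 rot 556.901479533922 -107.7910654702291
```

View pics/all8.png

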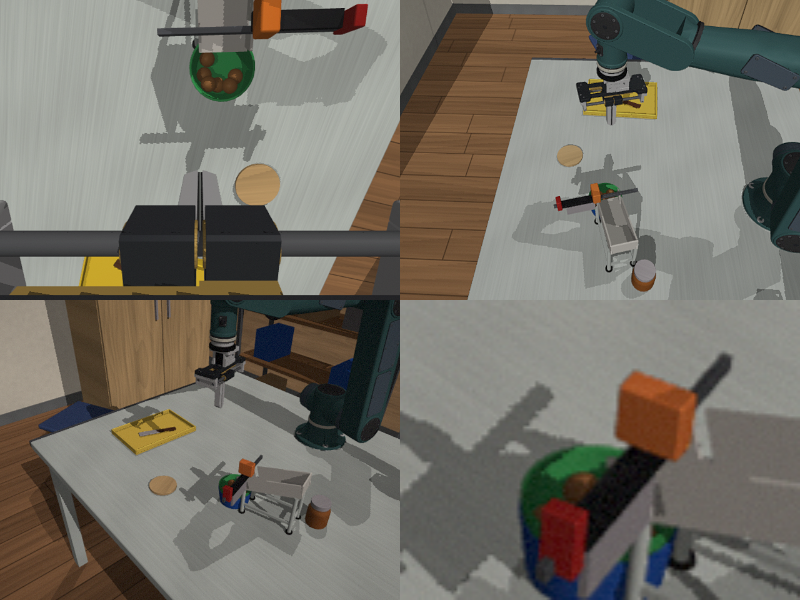

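The wrist view (top left) shows the nuts in the cup at (223,75), the gate open on the stop, the chute empty and the bystanders in place. One crop will confirm the count.

```bash
python3 - <<'E'
from h import *
c=cam("wrist");cv2.imwrite("pics/cup9.png",cv2.resize(c["frame"][30:180,280:430],(600,600),interpolation=cv2.INTER_CUBIC))
E
```

```text
(no output)
```

View pics/cup9.png

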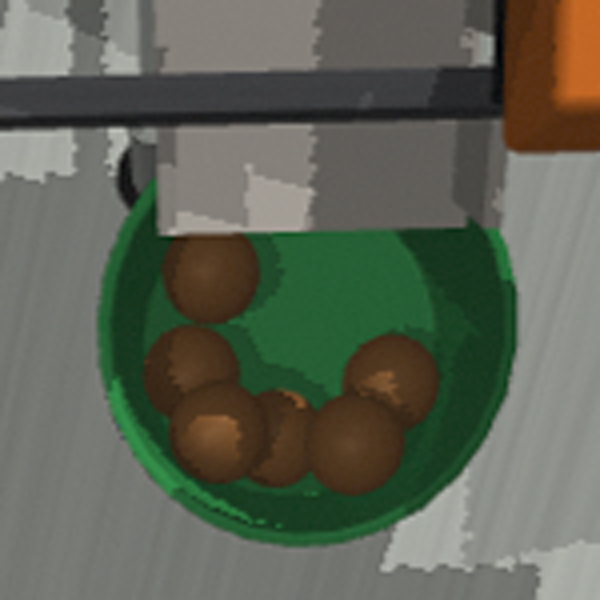

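Six nuts are in the cup, at (210,275), (190,370), (220,430), (280,440), (355,445) and (390,380), and the chute is empty.

```bash
python3 -c "
from station import *
print(hand_in())"
```

```text
the job is handed in; nothing more can be done
None
```

The job is done and handed in after about 15 s of robot time: the cup is at the nest, the gate is open and all six nuts are in the cup.

- **Cup:** I pushed it along the table between two fingers until it met both front legs. Doubling the push to 12 N moved it less than 0.5 mm. It stayed at about (566, 33) mm through the rest of the job, to within measuring noise.
- **Gate:** I pushed the selector with closed fingers and crept over the last stretch until it stalled. The final push was about 16 N on the tool, which is about 12 N on the stop after about 4 N of drag. No force reading went above 16.5 N.
- **Last checks:** The last pictures showed six nuts in the cup, an empty chute, the selector on the red stop and the robot clear. The jar, coaster, tray and spreader looked unmoved; I did not re-measure them.
- **Disagreement:** My first estimate put the stop about 2.5 mm beyond where the gate stalled, which is within camera error. The dispenser's origin also came out up to about 6 mm different depending on which feature I measured. The final positions were set by contact, so neither mattered.

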